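# Fit the double lid on the vial canister and take off its outer cover

### The arm

A 7-joint arm with a two-finger parallel gripper is mounted at the origin on the work surface. World frame = base frame: x ahead of the robot, y to its left, z up, the work surface at z = 0. Lengths are in m, angles in rad, forces in N, time in s.
With the tool pointing down it reaches from about 0.425 to 0.925 m from the base axis. Payload 6.8 kg.
Tool frame: the origin (TCP) lies at the very end of the fingers, on their centre line; the grasp point (between the pads) lies 19 mm behind it; y points along the fingers, z is the direction in which the jaws open and shut, and the axes are right-handed (so a half turn about y gives the same grasp; the last joint's range is limited). The gripper opens to 85 mm and grips with 20 to 120 N. Pads are 22 mm wide; open, the fingers measure 114 mm over their backs; the gripper's body (76 mm by 85 mm) begins 54 mm behind the grasp point. The pads swing forward as they close: fully open they stand 13 mm farther back than shut.
Start: joints at [-1.312, 0.477, 0.022, 1.555, -0.011, 1.109, -0.083], TCP at [0.242, 0.63, 0.231] pointing down, gripper open.
Joint ranges: [-2.96, 2.96], [-0.34, 2.1], [-1.41, 1.46], [0.24, 2.44], [-1.37, 4.51], [0.17, 1.92], [-2.96, 2.96]. Speed limits (rad/s): [2.39, 2.39, 3.14, 3.14, 3.14, 3.14, 3.14].

### API

Orientations are given as a unit quaternion [w, x, y, z].
In Python, from station import * gives the robot as it stands.
- The arm moves only by the shell command python3 -m jog 'ROWS' [OPENING] [FORCE]. ROWS is JSON, a list of rows, each a list of 2 entries, a list of its own where there are three numbers: the shift along the tool's x, y, z in mm, then the turn about the tool's y in rad. A call has 1 to 20 rows; each row is the pose to reach, as a shift and turn from the pose commanded when the call began, along the tool's axes at that moment; what a row does not reach only later rows make up. A row lasts 1/12 s, in which the tool goes at most 41.7 mm and 7.16 degrees, less where a joint would pass 70% of its speed; a pose out of reach is approached as far as the arm can. A call with a gripper value outside its range is refused whole. OPENING is the finger opening in mm, from 0 to 85.4, set as the call begins (- or left out, the last holds). The fingers move at their own pace and stop on an object; FORCE is the grip in N (left out, the last holds). Time passes only in rows, so rows that repeat a pose let the fingers close. It gives the time, the measured TCP pose, the force and the opening at its end, in the units of the state.
- get_obs(): the state, without advancing time (a new reading comes with each control period).
- read_camera(name): name is "scene" or "top" or "wrist"; returns a dict with "img" (400x640x3 uint8, red, green, blue), "depth" (400x640 float32, m along the optical axis (not along the pixel's ray), 0 where there is no reading), "fx", "fy", "cx", "cy" (pixels), "k1" (the pictures are not rectified: a ray, as slopes to the right and down, at radius r is drawn at 1 + k1 r^2 times it, then the intrinsics apply), "rvec" (rotation vector, rad) and "tvec" (3), from world to camera coordinates, as OpenCV has them. Camera axes: x right, y down, z forward; pixel columns grow to the right and rows downward; lengths in m; the calibration is good to about 2 mm. A picture is of the moment at which its call begins.
- hand_in(): hands the job in, once; it reports no verdict.
The state is a dict: "t": time; "q": joint angles; "joint_vel": joint speeds; "joint_torque": joint torques, N m; "eef_pos": TCP position; "tool_rot": TCP orientation; "contact_force": force on the tool from outside, world axes, zero at the start; "torque": the same for the moment, N m; "gripper_width": opening from 0.0 (shut) to 1.0 (fully open).
Only numpy, scipy, OpenCV 4.12 (cv2) and the standard library are available. Lean on these libraries where they do the work, as an engineer would, in place of code of your own. Each camera call takes 0.05 s, during which the arm holds its last target.

### The job

Pick up the double lid from its low rest by the knob of the inner lid, outer cover and all, lower it gently onto the open canister that holds the small vial until it sits fully home, and let go of the knob. Then take the outer cover by its collar and lift it off alone, leaving the inner lid seated and undisturbed on the canister; finish while still holding the cover in the gripper, level and raised well clear above the top of the inner lid's knob. Leave everything else where it stands.

Things in the scene. Friction and masses are not known exactly. Their poses are not given: they have to be found in the camera images.
- can_a_rim (a point): Centre of the mouth (rim level) of open canister A: plain round aluminium canister, 100 mm outside diameter, 92 mm inside, 60 mm tall (the rim is 60 mm above the desk), wall and floor 4 mm; fixed to the desk; z up. The two canisters are identical; one holds the small vial, the other the flat disc.
- can_b_rim (a point): Centre of the mouth (rim level) of open canister B: plain round aluminium canister, 100 mm outside diameter, 92 mm inside, 60 mm tall (the rim is 60 mm above the desk), wall and floor 4 mm; fixed to the desk; z up. The two canisters are identical; one holds the small vial, the other the flat disc.
- stand_rim (a point): Centre of the upper rim of the lid rest, a low round aluminium tub like the canisters (100 mm outside, 92 mm inside) but only 25 mm tall; fixed to the desk. The double lid sits on it at the start.
- inner_knob (a point): Point on the axis of the inner lid's knob, half-way up the part that sticks out of the outer cover; z is the lid's axis. The knob is a plain upright round steel post, 18 mm in diameter; its top is 21 mm above this point, the top of the cover's collar 21 mm below it. The lid's seating plane is 58 mm below this point, so seated, this point is 58 mm above the rim.
- inner_lid: Inner lid: aluminium disc 100 mm in diameter, 5 mm thick, with the knob on top; origin on its axis at the disc's underside (which sits on the rim). A tapered plug under it, 84 mm narrowing to 72 mm, reaches 10 mm down into the mouth with 4 mm of play all round. About 0.24 kg. Lifting it by the knob carries the cover along.
- outer_collar (a point): Centre of the top rim of the outer cover's collar; z is the cover's axis. The collar is an upright tube, 40 mm outside, 28 mm inside, 28 mm tall above the cover's flat top; the inner lid's knob passes up through it with 5 mm of play. Nested, this point is 42 mm below the knob's top and 37 mm above the rim the lid sits on.
- outer_lid: Outer cover: steel disc 113 mm in diameter, 4 mm thick, skirt 4.5 mm deep round its edge, collar in its middle; origin on its axis at the disc's underside, 32 mm below point outer_collar. It lies loose on the inner lid's disc: lifting it by the collar takes the cover alone. About 0.16 kg.
- vial_center (a point): Centre of the small amber glass vial with a steel cap, 26 mm across and 40 mm tall, standing on the floor of one of the two canisters.
- pad_center (a point): Centre of the flat grey disc, 56 mm across and 10 mm thick, lying on the floor of the other canister.
- gel: Bystander: pale round bottle with a cap, 52 mm across, 120 mm tall; origin at the centre of its underside.
- jar: Bystander: white round jar, 56 mm across, 70 mm tall; origin at the centre of its underside.
- tape: Bystander: flat ring (tape core), 68 mm across, 24 mm tall; origin at the centre of its underside.
- clicker: Bystander: small grey counter box, 60 x 45 x 28 mm; origin at the centre of its underside.
- pencup: Bystander: black round pen cup, 72 mm across the rim, 95 mm tall, pens reaching to about 140 mm; origin at the centre of its underside.
- dish: Bystander: open steel dish, 120 x 80 x 25 mm; origin at the centre of its underside.

How it is judged:
By the outcome, as a careful person would: the job done as asked, in the order asked, and still so for the second after the job is handed in, while the arm keeps its last pose, push and grip.
It also fails if it takes over 54 s, if anything falls off the work surface, if the arm or the gripper's body presses on something with over 40 N, if the wrist force passes 120 N, or if a joint passes its speed limit or range.

## Working session

There is one attempt and no reset: what is moved stays moved. The work goes in short steps, Python scripts to look and compute and a shell command to move; the robot and the scene stay as the last step left them, time stands still between calls to the robot, and variables do not carry over. Pictures are saved under pics/ and viewed, and the job is handed in when it is done.

```bash
ls; mkdir -p pics
python3 - <<'E'
from station import *
import cv2,numpy as np
o=get_obs()
for k in o: print(k,np.round(o[k],4))
for n in ["scene","top","wrist"]:
    c=read_camera(n); cv2.imwrite(f"pics/{n}0.png",c["img"][:,:,::-1])
    np.savez(f"{n}0.npz",**c); print(n,{k:np.round(c[k],3) for k in c if k not in("img","depth")})
E
```

```text
pics
t 0.0
q [-1.3121  0.4778  0.0223  1.5565 -0.0115  1.1093 -0.0831]
joint_vel [ 0.001   0.0012  0.0002  0.0002 -0.0004 -0.0011 -0.0003]
joint_torque [-2.00000e-04 -5.96443e+01  1.60810e+00 -2.81197e+01  1.25000e-02
  9.10000e-03  0.00000e+00]
eef_pos [0.2418 0.6295 0.2303]
tool_rot [-0.6946  0.6959 -0.129   0.1289]
contact_force [-0.2266 -0.7017  0.4401]
torque [-0.0269 -0.017  -0.0272]
gripper_width 0.998
scene {'fx': np.float64(381.071), 'fy': np.float64(381.071), 'cx': np.float64(324.557), 'cy': np.float64(200.515), 'k1': np.float64(-0.017), 'rvec': array([ 2.305,  0.959, -0.352]), 'tvec': array([-0.425, -0.279,  1.361])}
top {'fx': np.float64(421.653), 'fy': np.float64(421.653), 'cx': np.float64(320.674), 'cy': np.float64(200.713), 'k1': np.float64(0.024), 'rvec': array([ 2.172, -2.211,  0.109]), 'tvec': array([-0.003,  0.603,  1.102])}
wrist {'fx': np.float64(278.569), 'fy': np.float64(278.569), 'cx': np.float64(320.36), 'cy': np.float64(199.079), 'k1': np.float64(0.013), 'rvec': array([-2.351, -1.615, -0.269]), 'tvec': array([-0.674, -0.043,  0.381])}
```

View pics/scene0.png

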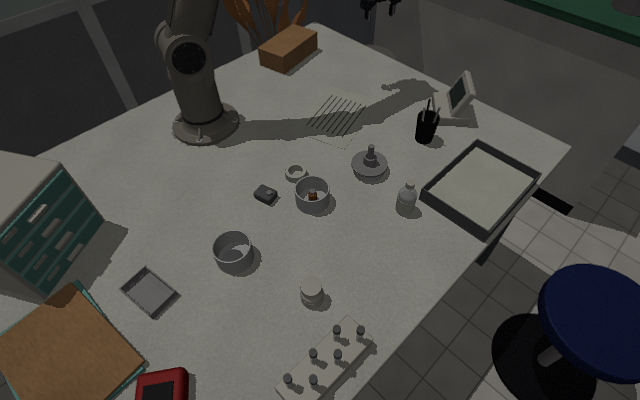

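View pics/top0.png

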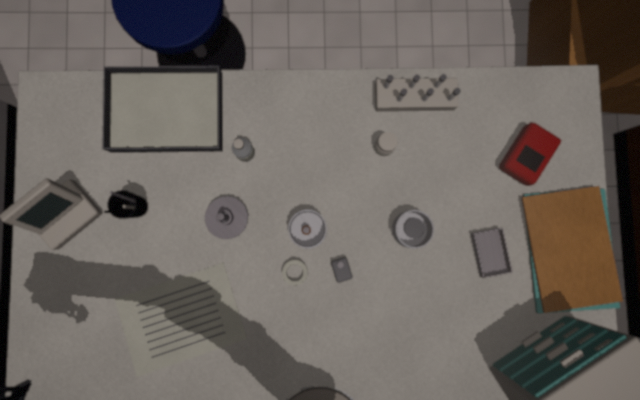

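View pics/wrist0.png

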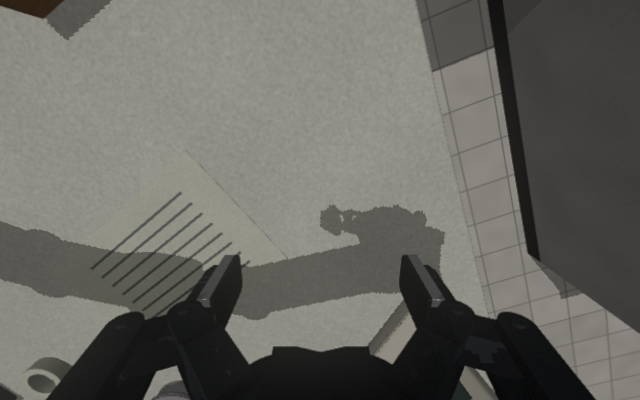

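The scene view shows the double lid at about (370,163) and the vial canister at (312,195). The other canister is at (233,252). In the top view the same three are at (226,215), (306,226) and (412,228). Next I'll get positions from the depth clouds.

```bash
cat > h.py <<'E'
import numpy as np,cv2
from scipy.optimize import least_squares
def cloud(c):
    K=np.array([[c["fx"],0,c["cx"]],[0,c["fy"],c["cy"]],[0,0,1.]])
    v,u=np.mgrid[0:400,0:640]
    k1=float(c["k1"])
    xd=(u-c["cx"])/c["fx"]; yd=(v-c["cy"])/c["fy"]
    p=cv2.undistortPoints(np.stack([u,v],-1).reshape(-1,1,2).astype(np.float64),K,np.array([k1,0,0,0.]))
    p=p.reshape(400,640,2); d=c["depth"].astype(float)
    P=np.dstack([p[...,0]*d,p[...,1]*d,d])
    R=cv2.Rodrigues(np.array(c["rvec"]))[0]
    W=(P-np.array(c["tvec"]))@R
    W[d<=0]=np.nan
    return W
def proj(c,X):
    K=np.array([[c["fx"],0,c["cx"]],[0,c["fy"],c["cy"]],[0,0,1.]])
    return cv2.projectPoints(np.atleast_2d(np.asarray(X,float)),np.array(c["rvec"]),np.array(c["tvec"]),K,np.array([float(c["k1"]),0,0,0]))[0].reshape(-1,2)
def circ(xy,r=None):
    c0=xy.mean(0)
    if r is None:
        s=least_squares(lambda p:np.hypot(*(xy-p[:2]).T)-p[2],[*c0,.05],loss='soft_l1',f_scale=.002)
    else:
        s=least_squares(lambda p:np.hypot(*(xy-p[:2]).T)-r,c0,loss='soft_l1',f_scale=.002)
    return s.x, np.sqrt(np.mean(s.fun**2))
E
python3 - <<'E'
from h import *
for n,px in [("scene",dict(lid=(370,163),A=(312,195),B=(233,252))),("top",dict(lid=(226,215),A=(306,226),B=(412,228)))]:
    c=dict(np.load(n+"0.npz")); W=cloud(c)
    z=W[...,2]; print(n,"desk z",np.nanmedian(z[200:300,150:400]))
    for k,(u,v) in px.items():
        p=W[v,u]; s=W[v-40:v+40,u-45:u+45].reshape(-1,3); s=s[~np.isnan(s[:,0])]
        print(k,p,"zhist",[(round(a,3),int(b)) for b,a in zip(*np.histogram(s[:,2],bins=np.arange(-.005,.12,.005)))if b])
        if k!='lid':
            q=s[(s[:,2]>.055)&(s[:,2]<.066)]; print(" rim fit",circ(q[:,:2]),len(q))
        else:
            for lo,hi in [(.028,.032),(.03,.04),(.055,.064),(.064,.097),(.097,.11)]:
                q=s[(s[:,2]>lo)&(s[:,2]<hi)]
                if len(q)>5: print(" ",lo,hi,len(q),q.mean(0),q[:,:2].min(0),q[:,:2].max(0))
E
```

```text
scene desk z -0.0001225198797947164
lid [0.57884286 0.21961498 0.05117309] zhist [(np.float64(-0.005), 2955), (np.float64(0.0), 2864), (np.float64(0.005), 48), (np.float64(0.01), 35), (np.float64(0.015), 16), (np.float64(0.02), 7), (np.float64(0.025), 51), (np.float64(0.03), 435), (np.float64(0.035), 166), (np.float64(0.04), 23), (np.float64(0.045), 33), (np.float64(0.05), 32), (np.float64(0.055), 58), (np.float64(0.06), 65), (np.float64(0.065), 32), (np.float64(0.07), 38), (np.float64(0.075), 40), (np.float64(0.08), 45), (np.float64(0.085), 50), (np.float64(0.09), 29), (np.float64(0.095), 27), (np.float64(0.1), 27), (np.float64(0.105), 13), (np.float64(0.11), 9)]
  0.028 0.032 118 [0.56766139 0.21239836 0.03063277] [0.50813976 0.04294093] [0.62106157 0.28745985]
  0.03 0.04 601 [0.5706708  0.22238025 0.03392461] [0.50813976 0.02639024] [0.72319992 0.28913472]
  0.055 0.064 117 [0.59497355 0.17642742 0.05979906] [0.53650837 0.02790821] [0.76746577 0.2527706 ]
  0.064 0.097 250 [0.71174218 0.18425044 0.08074103] [0.55348628 0.1605372 ] [0.76786961 0.2401495 ]
  0.097 0.11 57 [0.656934
[... 2505 characters left out ...]
64(0.05), 9), (np.float64(0.055), 103), (np.float64(0.06), 83), (np.float64(0.065), 2)]
 rim fit (array([0.52959851, 0.02380481, 0.04766399]), np.float64(0.0012172810733893054)) 188
B [ 0.52581193 -0.25864808  0.01060704] zhist [(np.float64(-0.005), 2786), (np.float64(0.0), 3238), (np.float64(0.005), 261), (np.float64(0.01), 254), (np.float64(0.015), 137), (np.float64(0.02), 31), (np.float64(0.025), 25), (np.float64(0.03), 36), (np.float64(0.035), 28), (np.float64(0.04), 35), (np.float64(0.045), 39), (np.float64(0.05), 36), (np.float64(0.055), 109), (np.float64(0.06), 83), (np.float64(0.065), 2)]
 rim fit (array([ 0.52414027, -0.25228289,  0.04763432]), np.float64(0.0012366490006502436)) 193
```

```bash
cat >> h.py <<'E'
from scipy.spatial.transform import Rotation as Ro
def pose(o):
    w,x,y,z=o["tool_rot"]; return np.array(o["eef_pos"]),Ro.from_quat([x,y,z,w]).as_matrix()
def towards(o,target):  # shift in tool axes mm
    p,R=pose(o); return R.T@(np.array(target)-p)*1000
E
python3 - <<'E'
from h import *; from station import *
o=get_obs(); p,R=pose(o); print(np.round(R,3))
c=dict(np.load("wrist0.npz")); Rc=cv2.Rodrigues(c["rvec"])[0]; cp=-Rc.T@c["tvec"]
print("cam in tool",R.T@(cp-p)*1000,"view dir tool",R.T@Rc[2], "right",R.T@Rc[0])
print("to lid",towards(o,[.563,.2355,.22]),"to A",towards(o,[.5306,.022,.22]))
W=cloud(dict(np.load("scene0.npz")))
for n,(u,v) in dict(gel=(407,200),pen=(427,125),tape=(295,172),click=(265,193),jar=(311,287)).items(): print(n,W[v,u])
E
```

```text
[[ 0.933 -0.     0.359]
 [-0.359 -0.001  0.933]
 [ 0.    -1.    -0.001]]
cam in tool [ -84.52996506 -141.40642983   -0.17730956] view dir tool [ 0.32805108  0.94465883 -0.00147837] right [2.20550005e-04 1.48838322e-03 9.99998868e-01]
to lid [ 441.05041042   10.95212279 -252.81694969] to A [ 487.37274339   11.24658612 -463.73438557]
gel [0.75606161 0.16574582 0.07456815]
pen [0.61651837 0.44746796 0.08563119]
tape [ 0.40512775  0.06496147 -0.0022201 ]
click [ 0.42672199 -0.06980583  0.02615416]
jar [ 0.75764492 -0.19424475  0.07235117]
```

```bash
python3 -m jog '[[[10,0,-10],0],[[35,0,-33],0],[[65,0,-62],0],[[97,0,-92],0],[[129,0,-123],0],[[161,0,-153],0],[[193,0,-184],0],[[225,0,-214],0],[[257,0,-245],0],[[289,0,-275],0],[[321,0,-306],0],[[353,0,-336],0],[[385,0,-367],0],[[415,0,-395],0],[[440,0,-419],0],[[460,0,-438],0],[[474,0,-452],0],[[483,0,-460],0],[[487,0,-464],0],[[487,0,-464],0]]' 85; python3 -m jog '[[[0,0,0],0],[[0,0,0],0],[[0,0,0],0]]'
python3 - <<'E'
from h import *; from station import *
c=read_camera("wrist"); o=get_obs(); np.savez("wA.npz",**c,**{k:o[k] for k in("eef_pos","tool_rot")})
cv2.imwrite("pics/wA.png",c["img"][:,:,::-1]); print(o["t"],o["eef_pos"],o["tool_rot"])
W=cloud(c); s=W.reshape(-1,3); s=s[~np.isnan(s[:,0])]
q=s[(s[:,2]>.055)&(s[:,2]<.064)&(np.hypot(s[:,0]-.5306,s[:,1]-.022)<.07)]
print(circ(q[:,:2]),circ(q[:,:2],.048),len(q)); print("lid",towards(o,[.563,.2355,.22]))
E
```

```text
t: 1.82
eef_pos: [0.5304, 0.0211, 0.2311]
tool_rot: [-0.695, 0.695, -0.13, 0.13]
contact_force: [0.1, 0.6, 0.3]
gripper_width: 0.996
t: 2.07
eef_pos: [0.5298, 0.0239, 0.2312]
tool_rot: [0.696, -0.695, 0.128, -0.128]
contact_force: [0.6, -0.1, 0.1]
gripper_width: 0.996
2.1167 [0.52991395 0.02366846 0.23127089] [ 0.69552377 -0.69525479  0.12828982 -0.1280983 ]
(array([0.52898822, 0.02192081, 0.04746928]), np.float64(0.0011800280919892151)) (array([0.52900804, 0.02191636]), np.float64(0.0012864278216604655)) 952
lid [-44.61977147  11.35400408 209.7009411 ]
```

View pics/wA.png

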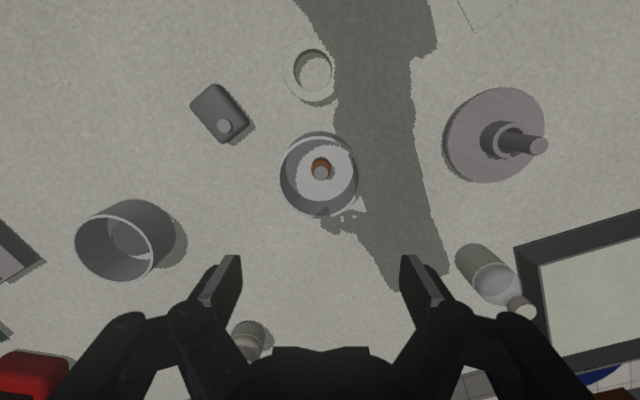

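The wrist view shows the vial canister's rim centred at about (320,172), with the amber vial inside. The lid's knob top is at (538,146). Next I'll view the lid from the same relative pose.

```bash
python3 -m jog '[[[-3,0,12],0],[[-8,0,38],0],[[-15,0,70],0],[[-23,0,105],0],[[-30,0,140],0],[[-36,0,170],0],[[-41,0,193],0],[[-44,0,206],0],[[-45,0,210],0],[[-45,0,210],0],[[-45,0,210],0],[[-45,0,210],0]]'
python3 - <<'E'
from h import *; from station import *
c=read_camera("wrist"); o=get_obs(); np.savez("wL.npz",**c)
cv2.imwrite("pics/wL.png",c["img"][:,:,::-1]); print(o["t"],o["eef_pos"],o["tool_rot"])
W=cloud(c); s=W.reshape(-1,3); s=s[~np.isnan(s[:,0])]
d=np.hypot(s[:,0]-.563,s[:,1]-.2355)
q=s[(s[:,2]>.099)&(s[:,2]<.108)&(d<.02)]; print("knobtop",q.mean(0),q.min(0),q.max(0),len(q))
q=s[(s[:,2]>.030)&(s[:,2]<.040)&(d<.07)]; h=cv2.minEnclosingCircle((q[:,:2]*1000).astype(np.float32)); print("disc",h)
q=s[(s[:,2]>.058)&(s[:,2]<.066)&(d<.03)]; print("collar",cv2.minEnclosingCircle((q[:,:2]*1000).astype(np.float32)),q.mean(0))
q=s[(s[:,2]>.068)&(s[:,2]<.098)&(d<.018)]; print("post side",circ(q[:,:2],.009),circ(q[:,:2]),len(q))
E
```

```text
t: 3.12
eef_pos: [0.5638, 0.2323, 0.2314]
tool_rot: [-0.695, 0.695, -0.13, 0.13]
contact_force: [-0.5, -0.4, 0.0]
gripper_width: 0.998
3.1667 [0.56377798 0.23235992 0.23147764] [-0.69486315  0.6952652  -0.12988049  0.13000989]
knobtop [0.56236682 0.2348347  0.10276369] [0.55422903 0.22585557 0.0995858 ] [0.57137408 0.24328284 0.10487667] 232
disc ((563.1689453125, 234.28338623046875), 56.42957305908203)
collar ((562.9428100585938, 234.5204315185547), 19.74967384338379) [0.55863096 0.23609011 0.06078978]
post side (array([0.56346276, 0.2343699 ]), np.float64(0.0001742070544544947)) (array([0.56319267, 0.23446118, 0.00875515]), np.float64(0.0001638275012515048)) 110
```

View pics/wL.png

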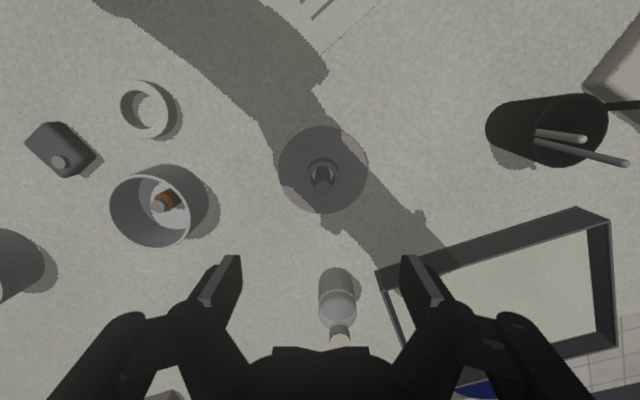

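The wrist view shows the lid centred at about (322,170) between the fingers. The post fit puts its axis at (0.5633, 0.2344).

```bash
python3 -m jog '[[[-1,10,2],0],[[-1,30,2],0],[[-1,55,2],0],[[-1,80,2],0],[[-1,100,2],0],[[-1,112,2],0],[[-1,118,2],0],[[-1,120,2],0],[[-1,120,2],0],[[-1,120,2],0],[[-1,120,2],0]]' 55 60
python3 - <<'E'
from h import *; from station import *
o=get_obs(); print(o["eef_pos"],towards(o,[.5633,.2344,.067]))
c=read_camera("wrist"); cv2.imwrite("pics/wL2.png",c["img"][:,:,::-1])
W=cloud(c); s=W.reshape(-1,3); s=s[~np.isnan(s[:,0])]
d=np.hypot(s[:,0]-.563,s[:,1]-.2355)
q=s[(s[:,2]>.07)&(s[:,2]<.098)&(d<.015)]; print("post side",circ(q[:,:2],.009),len(q))
E
```

```text
t: 4.08
eef_pos: [0.5642, 0.2371, 0.1125]
tool_rot: [0.696, -0.695, 0.128, -0.13]
contact_force: [-0.5, 0.8, 0.9]
gripper_width: 0.641
[0.56417631 0.23707315 0.11253647] [ 0.0773345  45.53167881 -2.88862735]
post side (array([0.56332939, 0.23452755]), np.float64(0.00023814680588162614)) 425
```

View pics/wL2.png

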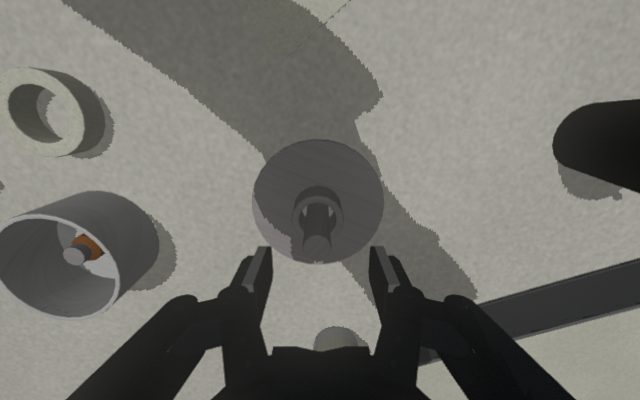

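The knob is at column 317 and the jaw centre at about 321, so I'll shift about 3 mm in tool -z and go down.

```bash
python3 -m jog '[[[0,3,-3],0],[[0,8,-3],0],[[0,15,-3],0],[[0,22,-3],0],[[0,30,-3],0],[[0,37,-3],0],[[0,42,-3],0],[[0,45,-3],0],[[0,45,-3],0],[[0,45,-3],0],[[0,45,-3],0],[[0,45,-3],0]]'
python3 - <<'E'
from h import *; from station import *
o=get_obs(); print(o["eef_pos"],towards(o,[.5633,.2344,.067]))
c=read_camera("wrist"); cv2.imwrite("pics/wL3.png",c["img"][:,:,::-1])
E
```

```text
t: 5.13
eef_pos: [0.5626, 0.2341, 0.0667]
tool_rot: [0.695, -0.695, 0.129, -0.129]
contact_force: [0.7, 0.4, -0.7]
gripper_width: 0.645
[0.56258916 0.23405784 0.06669915] [ 0.54097079 -0.30022546  0.57452821]
```

View pics/wL3.png

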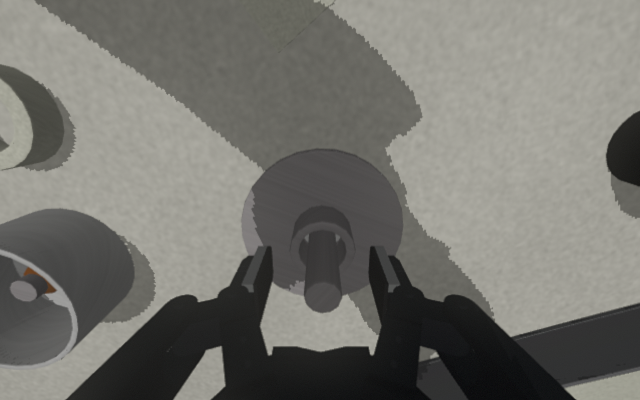

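The knob is centred at column 321 between the pads (265 to 377). I'll close the gripper.

```bash
python3 -m jog '[[[0,0,0],0],[[0,0,0],0],[[0,0,0],0],[[0,0,0],0],[[0,0,0],0],[[0,0,0],0],[[0,0,0],0],[[0,0,0],0]]' 0 60
python3 - <<'E'
from h import *; from station import *
o=get_obs(); print(o["eef_pos"],o["gripper_width"]*85.4,o["contact_force"])
c=read_camera("wrist"); cv2.imwrite("pics/wL4.png",c["img"][:,:,::-1])
E
```

```text
t: 5.85
eef_pos: [0.5626, 0.2343, 0.0666]
tool_rot: [0.695, -0.695, 0.129, -0.129]
contact_force: [-0.5, 2.2, 3.6]
gripper_width: 0.197
[0.56256848 0.2342605  0.06661668] 16.853297406178473 [-0.51760384  2.20345298  3.63639295]
```

View pics/wL4.png

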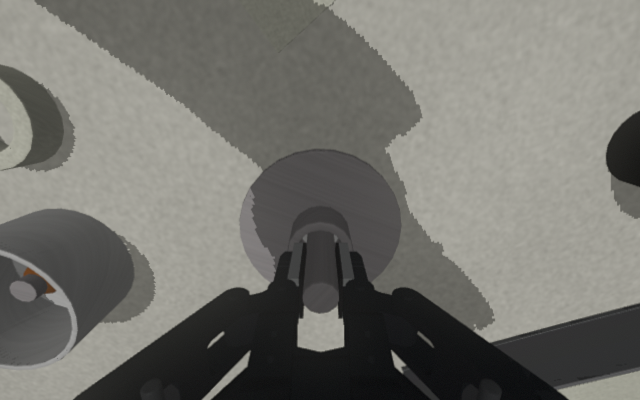

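The gripper holds the knob at an opening of about 17 to 18 mm. I'll lift it.

```bash
python3 -m jog '[[[0,-2,0],0],[[0,-6,0],0],[[0,-12,0],0],[[0,-20,0],0],[[0,-30,0],0],[[0,-42,0],0],[[0,-54,0],0],[[0,-65,0],0],[[0,-74,0],0],[[0,-80,0],0],[[0,-84,0],0],[[0,-85,0],0],[[0,-85,0],0],[[0,-85,0],0]]'
python3 - <<'E'
from h import *; from station import *
o=get_obs(); print(o["eef_pos"],o["gripper_width"]*85.4,o["contact_force"],o["torque"])
c=read_camera("wrist"); cv2.imwrite("pics/wL5.png",c["img"][:,:,::-1])
W=cloud(c); s=W.reshape(-1,3); s=s[~np.isnan(s[:,0])]
d=np.hypot(s[:,0]-.563,s[:,1]-.2345)
q=s[(s[:,2]>.105)&(s[:,2]<.13)&(d<.06)&(d>.025)]
A=np.c_[q[:,:2],np.ones(len(q))]; print("plane",np.linalg.lstsq(A,q[:,2],rcond=None)[0],np.median(q[:,2]),len(q))
c=read_camera("scene"); cv2.imwrite("pics/s5.png",c["img"][60:300,200:520,::-1].repeat(2,0).repeat(2,1))
E
```

```text
t: 7.07
eef_pos: [0.5619, 0.2338, 0.1507]
tool_rot: [-0.695, 0.695, -0.129, 0.129]
contact_force: [0.6, 0.5, -4.3]
gripper_width: 0.196
[0.5618797  0.23380387 0.15074825] 16.703597236511165 [ 0.57759748  0.49944204 -4.31739206] [-0.04371336  0.0457716   0.05223669]
plane [ 0.00255889 -0.00329621  0.11643492] 0.11709263190914831 11806
```

View pics/wL5.png

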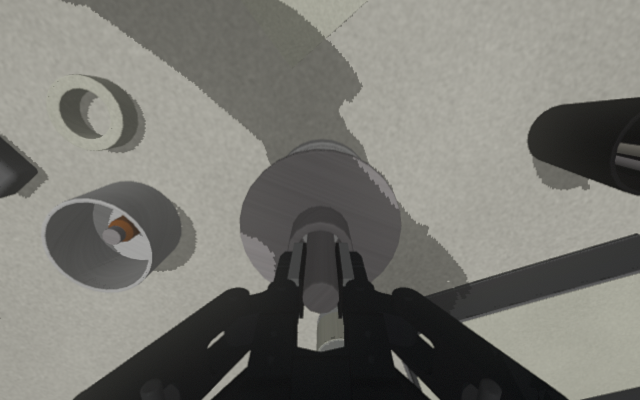

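View pics/s5.png

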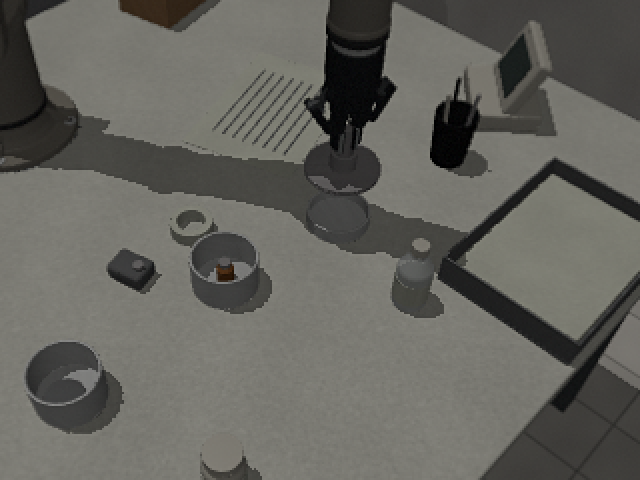

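The lid is level, hangs at 4.3 N (whole assembly) and the stand is empty. I'll move it over the vial canister, which I also re-measure.

```bash
python3 -m jog '[[[1,0,-5],0],[[4,0,-17],0],[[7,0,-34],0],[[11,0,-52],0],[[16,0,-72],0],[[20,0,-92],0],[[24,0,-112],0],[[28,0,-132],0],[[33,0,-152],0],[[37,0,-170],0],[[40,0,-186],0],[[43,0,-198],0],[[44,0,-206],0],[[45,0,-209],0],[[45,0,-210],0],[[45,0,-210],0],[[45,0,-210],0],[[45,0,-210],0],[[45,0,-210],0],[[45,0,-210],0]]'
python3 - <<'E'
from h import *; from station import *
o=get_obs(); print(o["eef_pos"],o["gripper_width"]*85.4,o["contact_force"],towards(o,[.5288,.0219,.15]))
c=read_camera("wrist"); cv2.imwrite("pics/wP.png",c["img"][:,:,::-1])
W=cloud(c); s=W.reshape(-1,3); s=s[~np.isnan(s[:,0])]
d=np.hypot(s[:,0]-.529,s[:,1]-.022)
q=s[(s[:,2]>.055)&(s[:,2]<.064)&(d<.07)]; print(len(q)); 
if len(q)>20: print(circ(q[:,:2],.048))
c=read_camera("scene"); np.savez("sP.npz",**c); cv2.imwrite("pics/sP.png",c["img"][100:260,210:450,::-1].repeat(3,0).repeat(3,1))
W=cloud(c); s=W.reshape(-1,3); s=s[~np.isnan(s[:,0])]
d=np.hypot(s[:,0]-.529,s[:,1]-.022)
q=s[(s[:,2]>.055)&(s[:,2]<.064)&(d<.07)]; print("scene rim",circ(q[:,:2],.048),len(q)); 
q=s[(s[:,2]>.11)&(s[:,2]<.125)&(d<.07)]; print("scene disc",cv2.minEnclosingCircle((q[:,:2]*1000).astype(np.float32)),len(q)); 
c=read_camera("top"); np.savez("tP.npz",**c)
W=cloud(c); s=W.reshape(-1,3); s=s[~np.isnan(s[:,0])]
d=np.hypot(s[:,0]-.529,s[:,1]-.022)
q=s[(s[:,2]>.11)&(s[:,2]<.125)&(d<.07)]; print("top disc",cv2.minEnclosingCircle((q[:,:2]*1000).astype(np.float32)),len(q));
E
```

```text
t: 8.83
eef_pos: [0.529, 0.0223, 0.1512]
tool_rot: [0.695, -0.695, 0.129, -0.129]
contact_force: [-0.6, 0.4, -3.8]
gripper_width: 0.193
[0.5290342  0.02231174 0.15122976] 16.47327798622273 [-0.55722231  0.38398148 -3.78872569] [-0.07129683  1.22973682 -0.46833523]
95
(array([0.52811894, 0.02236371]), np.float64(0.0004552900162395373))
scene rim (array([0.53114415, 0.0207058 ]), np.float64(0.0013504401246942313)) 88
scene disc ((531.1119995117188, 21.041528701782227), 57.403778076171875) 786
top disc ((0.0, 0.0), 0.0) 0
```

View pics/sP.png

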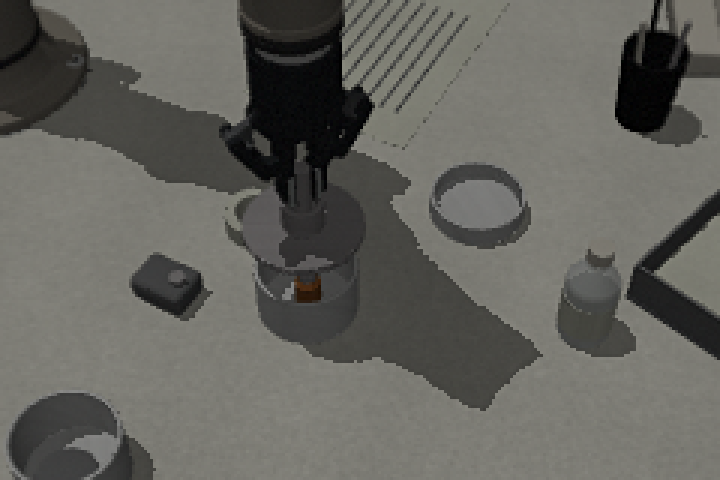

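View pics/wP.png

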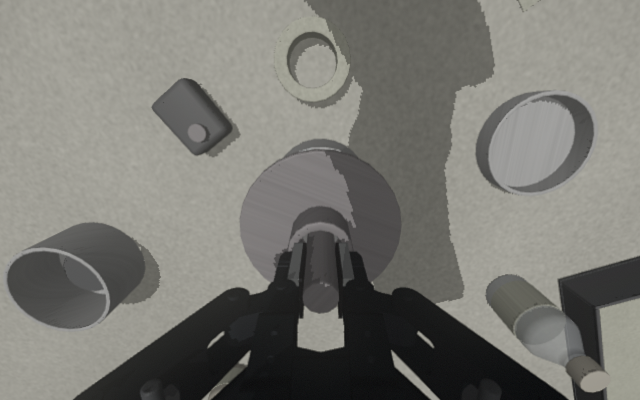

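In the scene view the cover is centred on the canister to within 1 mm (disc 531.1, 21.0; rim 531.1, 20.7), so I'll descend. Seating is expected at a TCP z of about 0.1015.

```bash
python3 -m jog '[[[0,2,0],0],[[0,6,0],0],[[0,12,0],0],[[0,18,0],0],[[0,24,0],0],[[0,29,0],0],[[0,33,0],0],[[0,36,0],0],[[0,38,0],0],[[0,40,0],0],[[0,42,0],0],[[0,43,0],0],[[0,44,0],0],[[0,45,0],0],[[0,46,0],0],[[0,46,0],0],[[0,46,0],0]]'
```

```text
t: 10.4
eef_pos: [0.5289, 0.0218, 0.1053]
tool_rot: [-0.695, 0.695, -0.129, 0.129]
contact_force: [0.4, -0.2, -3.5]
gripper_width: 0.192
```

```bash
python3 -m jog '[[[0,0.5,0],0],[[0,1,0],0],[[0,1.5,0],0],[[0,2,0],0],[[0,2.5,0],0],[[0,3,0],0],[[0,3,0],0]]'; python3 -m jog '[[[0,0.2,0],0],[[0,0.4,0],0],[[0,0.6,0],0],[[0,0.8,0],0],[[0,0.8,0],0]]'
```

```text
t: 10.98
eef_pos: [0.5289, 0.0218, 0.1022]
tool_rot: [-0.695, 0.695, -0.129, 0.129]
contact_force: [0.9, -0.3, -3.7]
gripper_width: 0.192
t: 11.4
eef_pos: [0.529, 0.0218, 0.1016]
tool_rot: [0.695, -0.695, 0.129, -0.129]
contact_force: [-0.5, 0.0, -0.8]
gripper_width: 0.198
```

Contact came at z 0.1016 as predicted, and the load is transferring. I'll go a touch further.

```bash
python3 -m jog '[[[0,0.3,0],0],[[0,0.5,0],0],[[0,0.5,0],0],[[0,0.5,0],0]]'
python3 - <<'E'
from h import *; from station import *
o=get_obs(); print(o["eef_pos"],o["contact_force"],o["torque"])
c=read_camera("scene"); cv2.imwrite("pics/sQ.png",c["img"][100:260,210:450,::-1].repeat(3,0).repeat(3,1))
c=read_camera("wrist"); W=cloud(c); s=W.reshape(-1,3); s=s[~np.isnan(s[:,0])]
d=np.hypot(s[:,0]-.529,s[:,1]-.022)
q=s[(s[:,2]>.062)&(s[:,2]<.075)&(d<.06)&(d>.025)]
A=np.c_[q[:,:2],np.ones(len(q))]; print("plane",np.linalg.lstsq(A,q[:,2],rcond=None)[0][:2],np.median(q[:,2]),len(q))
E
```

```text
t: 11.73
eef_pos: [0.529, 0.0218, 0.1016]
tool_rot: [0.695, -0.695, 0.129, -0.129]
contact_force: [-2.6, 0.6, 5.3]
gripper_width: 0.192
[0.52898489 0.02177488 0.10158849] [-2.61894963  0.59921495  5.32175761] [-0.11704145  0.71316326  0.02380595]
plane [ 0.00240896 -0.00208   ] 0.06800092201063489 11727
```

View pics/sQ.png

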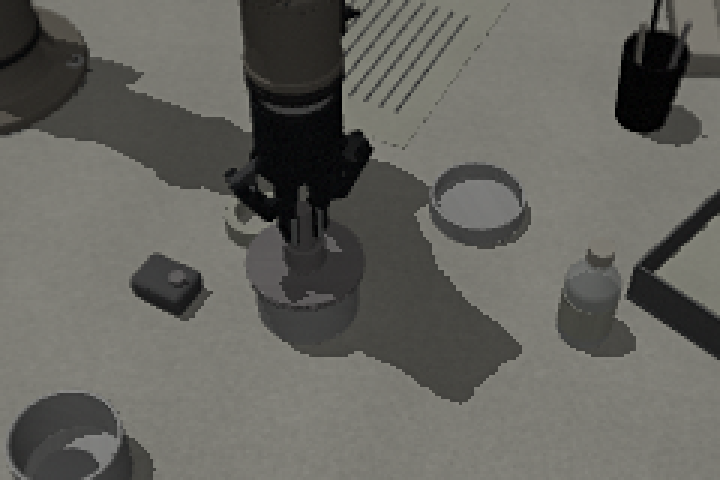

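The lid is seated level at the expected height, with about 5 N of pressure. I'll release the knob.

```bash
python3 -m jog '[[[0,0,0],0],[[0,0,0],0],[[0,0,0],0],[[0,0,0],0],[[0,0,0],0],[[0,0,0],0]]' 65; python3 -m jog '[[[0,-2,0],0],[[0,-8,0],0],[[0,-16,0],0],[[0,-26,0],0],[[0,-36,0],0],[[0,-44,0],0],[[0,-48,0],0],[[0,-50,0],0],[[0,-50,0],0],[[0,-50,0],0],[[0,-50,0],0]]'
cat > look.py <<'E'
from h import *; from station import *
import sys
o=get_obs(); print(o["t"],o["eef_pos"],o["contact_force"],o["gripper_width"]*85.4)
c=read_camera("wrist"); cv2.imwrite("pics/"+sys.argv[1],c["img"][:,:,::-1])
W=cloud(c); s=W.reshape(-1,3); s=s[~np.isnan(s[:,0])]
d=np.hypot(s[:,0]-.529,s[:,1]-.022)
q=s[(s[:,2]>.105)&(s[:,2]<.13)&(d<.015)]; print("post",circ(q[:,:2],.009),len(q))
q=s[(s[:,2]>.133)&(s[:,2]<.143)&(d<.015)]; print("knob top",q.mean(0) if len(q) else 0,len(q))
q=s[(s[:,2]>.072)&(s[:,2]<.092)&(d<.026)&(d>.016)]; print("collar side",circ(q[:,:2],.020),len(q), "topz",s[(d<.022)&(d>.013)&(s[:,2]<.105)][:,2].max())
q=s[(s[:,2]>.065)&(s[:,2]<.072)&(d<.07)]; print("disc",cv2.minEnclosingCircle((q[:,:2]*1000).astype(np.float32)),np.median(q[:,2]))
E
python3 look.py wR.png
```

```text
t: 12.33
eef_pos: [0.5291, 0.0217, 0.101]
tool_rot: [0.695, -0.695, 0.129, -0.129]
contact_force: [0.3, -0.1, 0.1]
gripper_width: 0.761
t: 13.25
eef_pos: [0.5286, 0.0218, 0.1506]
tool_rot: [-0.695, 0.695, -0.129, 0.129]
contact_force: [-0.8, -0.5, 0.6]
gripper_width: 0.76
13.25 [0.52860234 0.02176274 0.1505784 ] [-0.79428439 -0.47341808  0.60889304] 64.9165715770683
post (array([0.52961678, 0.02133175]), np.float64(0.00022858634024420604)) 355
knob top [0.52800164 0.02192896 0.13748453] 616
collar side (array([0.52964985, 0.02099332]), np.float64(0.0001995010733686571)) 320 topz 0.09779497615636956
disc ((529.3719482421875, 20.998416900634766), 56.44977951049805) 0.06805733451736884
```

View pics/wR.png

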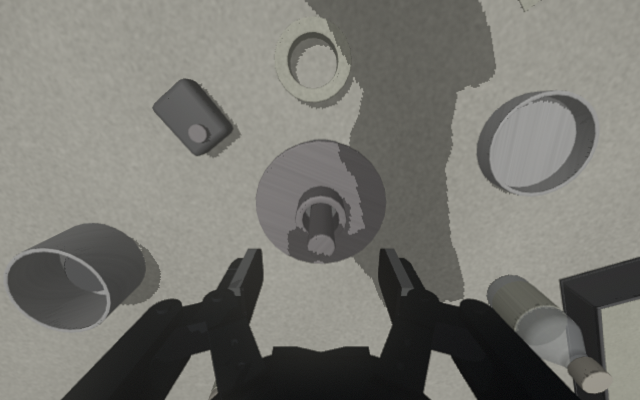

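The lid sits home (collar top at 0.098) and the post axis is at (0.5296, 0.0213). I'll descend over the collar to a TCP z of about 0.072, which leaves about 6 mm between the gripper body and the knob top.

```bash
python3 -m jog '[[[1,3,0],0],[[1,10,0],0],[[1,20,0],0],[[1,30,0],0],[[1,40,0],0],[[1,50,0],0],[[1,58,0],0],[[1,64,0],0],[[1,68,0],0],[[1,71,0],0],[[1,73,0],0],[[1,73,0],0],[[1,73,0],0],[[1,73,0],0]]'; python3 look.py wS.png
```

```text
t: 14.47
eef_pos: [0.5302, 0.0214, 0.0784]
tool_rot: [0.695, -0.695, 0.129, -0.129]
contact_force: [-0.2, 0.1, -0.4]
gripper_width: 0.759
14.4667 [0.53019351 0.02142068 0.07835029] [-0.1761791   0.13397027 -0.37543816] 64.78370116611995
post (array([0.52948657, 0.02145344]), np.float64(0.00033278094122631246)) 1362
knob top [0.52661553 0.0225615  0.13720539] 1557
collar side (array([0.52954253, 0.02108663]), np.float64(0.00025816906755889445)) 961 topz 0.0977743497323467
disc ((529.4522705078125, 21.42684555053711), 56.63839340209961) 0.06800754816321818
```

View pics/wS.png

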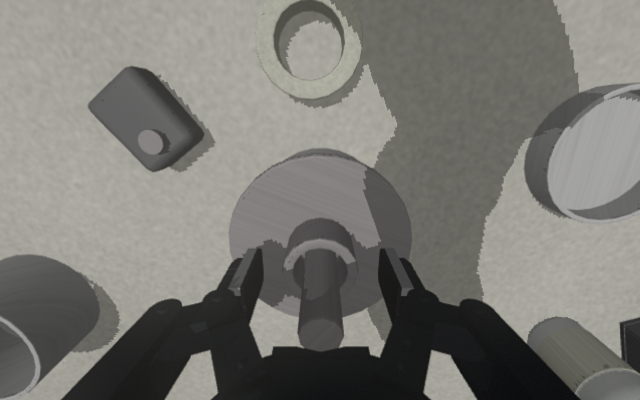

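The knob and collar are at column 321 and the jaws at 262 to 382, so it is centred. I'll go down the last 6 mm and close with moderate force.

```bash
python3 -m jog '[[[0,1,0],0],[[0,2.5,0],0],[[0,4,0],0],[[0,5.5,0],0],[[0,6,0],0],[[0,6,0],0],[[0,6,0],0]]'; python3 -m jog '[[[0,0,0],0],[[0,0,0],0],[[0,0,0],0],[[0,0,0],0],[[0,0,0],0],[[0,0,0],0],[[0,0,0],0],[[0,0,0],0]]' 0 50; python3 look.py wT.png
```

```text
t: 15.1
eef_pos: [0.5299, 0.0214, 0.0719]
tool_rot: [-0.695, 0.695, -0.129, 0.129]
contact_force: [0.2, 0.2, 0.3]
gripper_width: 0.759
t: 15.77
eef_pos: [0.53, 0.0213, 0.0724]
tool_rot: [0.695, -0.695, 0.129, -0.129]
contact_force: [-1.1, 0.6, 6.2]
gripper_width: 0.45
15.7667 [0.52997949 0.02133021 0.0723768 ] [-1.09018126  0.59798365  6.24620217] 38.43782801171462
post (array([0.52945802, 0.02144129]), np.float64(0.00034834938756330694)) 1601
knob top [0.52394227 0.02351949 0.13673019] 1105
collar side (array([0.52940489, 0.02146115]), np.float64(0.0019037598770373905)) 1463 topz 0.10493112905537315
disc ((529.1646118164062, 21.335010528564453), 56.381324768066406) 0.0679988887275585
```

View pics/wT.png

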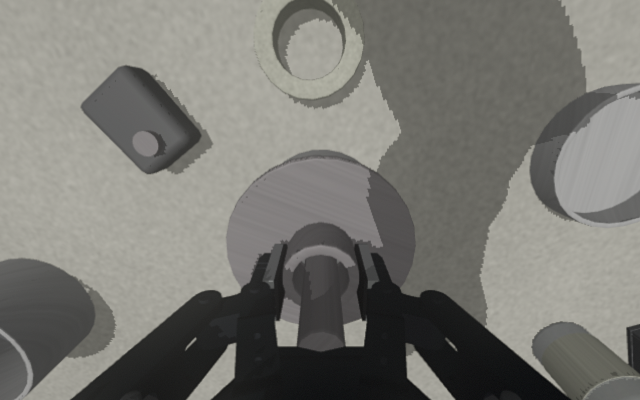

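The collar is gripped at about 39 mm with the knob still concentric. The 6 N upward reading probably comes from the pads swinging forward, as it did on the knob. I'll lift slowly and check.

```bash
python3 -m jog '[[[0,-1,0],0],[[0,-2,0],0],[[0,-4,0],0],[[0,-6,0],0],[[0,-9,0],0],[[0,-12,0],0],[[0,-15,0],0],[[0,-18,0],0],[[0,-20,0],0],[[0,-20,0],0],[[0,-20,0],0]]'
python3 - <<'E'
from h import *; from station import *
o=get_obs(); print(o["t"],o["eef_pos"],o["contact_force"],o["torque"])
c=read_camera("scene"); cv2.imwrite("pics/sU.png",c["img"][100:260,210:450,::-1].repeat(3,0).repeat(3,1))
E
python3 look.py wU.png
```

```text
t: 16.73
eef_pos: [0.53, 0.0214, 0.0922]
tool_rot: [0.695, -0.695, 0.129, -0.129]
contact_force: [0.1, 0.1, -0.6]
gripper_width: 0.444
16.7333 [0.52997899 0.0214286  0.09215241] [ 0.06847803  0.09933192 -0.57405968] [ 0.07201941 -0.04076322 -0.02556285]
16.7833 [0.52986601 0.02141312 0.09201985] [ 0.76401653  0.32683505 -1.93823163] 38.10491311519054
post (array([0.52972047, 0.02176632]), np.float64(0.002946404512904832)) 1476
knob top [0.52736585 0.02226572 0.13733697] 1294
collar side (array([0.5263375 , 0.02284101]), np.float64(0.0023762231565430027)) 1307 topz 0.10499828021763809
disc ((551.2354125976562, 25.17770767211914), 9.999999747378752e-05) 0.06512484216991934
```

View pics/sU.png

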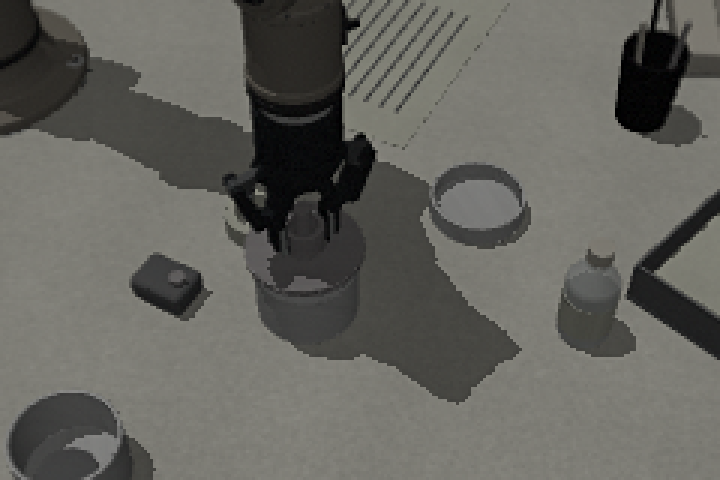

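View pics/wU.png

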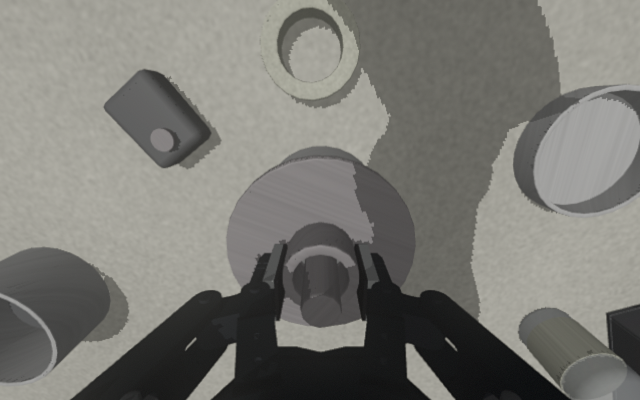

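The cover is rising alone. The knob sits lower in the collar and stays centred, and the load is about 1.5 N, which is the cover only. I'll continue the lift.

```bash
python3 -m jog '[[[0,-3,0],0],[[0,-8,0],0],[[0,-15,0],0],[[0,-23,0],0],[[0,-32,0],0],[[0,-42,0],0],[[0,-52,0],0],[[0,-62,0],0],[[0,-72,0],0],[[0,-82,0],0],[[0,-92,0],0],[[0,-102,0],0],[[0,-111,0],0],[[0,-119,0],0],[[0,-125,0],0],[[0,-129,0],0],[[0,-130,0],0],[[0,-130,0],0],[[0,-130,0],0],[[0,-130,0],0]]'
python3 - <<'E'
from h import *; from station import *
o=get_obs(); print(o["t"],o["eef_pos"],o["contact_force"],o["torque"],o["gripper_width"]*85.4,np.abs(o["joint_vel"]).max())
c=read_camera("scene"); cv2.imwrite("pics/sV.png",c["img"][60:260,210:450,::-1].repeat(3,0).repeat(3,1))
W=cloud(c).reshape(-1,3); d=np.hypot(W[:,0]-.5305,W[:,1]-.021)
s=W[d<.08]
q=s[(s[:,2]>.06)&(s[:,2]<.069)]; print("inner disc",cv2.minEnclosingCircle((q[:,:2]*1000).astype(np.float32)),np.median(q[:,2]))
q=s[(s[:,2]>.072)&(s[:,2]<.13)]; q=q[np.hypot(*(q[:,:2]-[.5305,.021]).T)<.015]; print("post",circ(q[:,:2],.009),len(q))
c=read_camera("wrist"); cv2.imwrite("pics/wV.png",c["img"][:,:,::-1])
W=cloud(c).reshape(-1,3); d=np.hypot(W[:,0]-.5296,W[:,1]-.0215)
q=W[(d<.055)&(d>.026)&(W[:,2]>.19)&(W[:,2]<.24)]
A=np.c_[q[:,:2],np.ones(len(q))]; print("cover plane",np.linalg.lstsq(A,q[:,2],rcond=None)[0][:2],np.median(q[:,2]),len(q))
E
```

```text
t: 18.5
eef_pos: [0.5296, 0.0214, 0.2215]
tool_rot: [-0.695, 0.695, -0.129, 0.129]
contact_force: [-0.7, -0.3, -1.2]
gripper_width: 0.448
18.5 [0.52956115 0.02138993 0.2214831 ] [-0.68448882 -0.31093762 -1.22680872] [-0.0510085   0.010362   -0.03756101] 38.27036405350503 0.0015011665422621002
inner disc ((530.734375, 20.02391242980957), 51.79402542114258) 0.06462311259803702
post (array([0.53014403, 0.02132554]), np.float64(0.0009427541139214318)) 85
cover plane [ 0.00288865 -0.00271054] 0.21714511188057695 13991
```

View pics/sV.png

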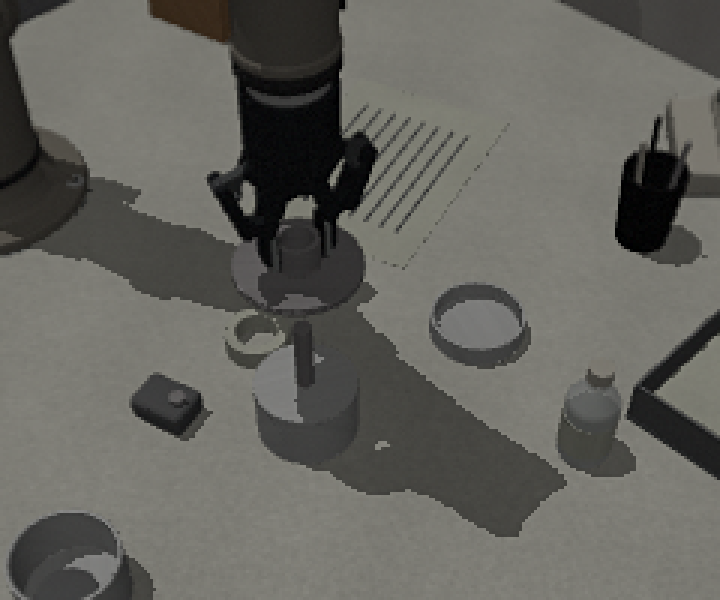

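View pics/wV.png

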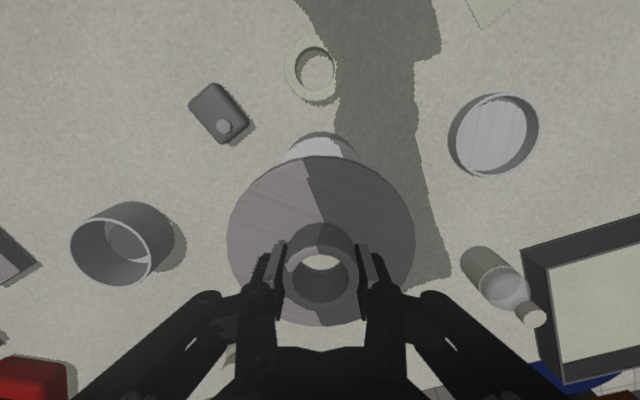

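The cover is held level with its skirt about 0.07 m above the knob top, and the inner lid is still seated on the canister. I'll hand in.

```bash
python3 -c "
from station import *
print(hand_in())"
```

```text
the job is handed in; nothing more can be done
None
```

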